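# Sniff along a cooler's welded seam with the leak-detector wand

### The job

Take the yellow-handled leak-detector wand out of the blue rack and guide its red tip slowly, a few centimetres a second, along the welded seam on top of the air-conditioning cooler, from the green dot to the red dot, keeping the tip just above the seam (within about a centimetre) without pressing on it. Then hang the wand back upright in its own hole and let go; leave the brush and the gauge hanging where they are.

Things in the scene. Friction and masses are not known exactly. Their poses are not given: they have to be found in the camera images.
- wand_grip (a point): Leak-detector wand, upright in a rack hole, 156 mm long, 0.12 kg: yellow round handle 28 mm across, 70 mm high, with a thin black band; below it a black disc 62 mm across, 6 mm thick, resting on the rack; below that a steel stem 12 mm across, 80 mm long with the tapered red tip. Point: centre of the handle, half-way up; z up along the tool; round, so yaw means nothing.
- wand_tip (a point): Lower end of the wand's red tip, on its axis, 121 mm straight below the centre of the handle; z points up along the wand.
- rack: Blue fixed rack, 280 x 100 mm, top 95 mm above the work surface, with three 36 mm round holes 90 mm apart in a row along its y (within 15 degrees of the world's y). Origin: under its middle, on the work surface. Wand, brush and gauge hang in any order; the wand's own hole is the one it starts in. Brush and gauge rise 51 mm above the rack's top: lift the wand 80 mm to clear its hole, 135 mm or more to pass over them.
- cooler: Small aluminium air-conditioning cooler, fixed, turned any way: header tank 200 x 50 mm, flat top 55 mm above the work surface, with a straight dark weld bead 150 mm long, 5 mm wide along its middle; a lower finned core on one side, pipe stubs at the ends. Origin: under the middle of the seam, on the work surface; x along the seam from green to red dot.
- seam_start (a point): Green dot, 18 mm across, at the start of the seam. Point: centre of the dot on the tank's top surface; x points along the seam to the red dot, z up.
- seam_end (a point): Red dot, 18 mm across, at the end of the seam, 150 mm from the green dot. Point: centre of the dot on the tank's top surface; axes as at the green dot.
- brush_grip (a point): Bystander: black trim brush upright in another rack hole: black handle 26 mm across, 45 mm high, black disc 62 mm across, dark bristles below. Point: centre of the handle, half-way up; z up along the tool; round, so yaw means nothing.
- gauge_grip (a point): Bystander: silver tyre tread gauge upright in another rack hole: silver handle 22 mm across, 45 mm high, with dark rings, steel disc 62 mm across, thin rod below. Point: centre of the handle, half-way up; z up along the tool; round, so yaw means nothing.

How it is judged (in metres and radians):
On the way, in this order (a step that is already met when the one before it is completed fails the run):
1. the wand's tip is at the green dot (distance between wand_tip and seam_start below 0.02 m), for 0.1 s.
2. the tip is a quarter of the way along the seam, within 15 mm to either side and 20 mm above it (x of wand_tip in the frame of seam_start between 0.0255 and 0.0495 m and y of wand_tip in the frame of seam_start between -0.015 and 0.015 m and z of wand_tip in the frame of seam_start below 0.02 m), for 0.1 s.
3. the tip is at the middle of the seam, within 15 mm to either side and 20 mm above it (x of wand_tip in the frame of seam_start between 0.063 and 0.087 m and y of wand_tip in the frame of seam_start between -0.015 and 0.015 m and z of wand_tip in the frame of seam_start below 0.02 m), for 0.1 s.
4. the tip is three quarters of the way along the seam, within 15 mm to either side and 20 mm above it (x of wand_tip in the frame of seam_start between 0.1005 and 0.1245 m and y of wand_tip in the frame of seam_start between -0.015 and 0.015 m and z of wand_tip in the frame of seam_start below 0.02 m), for 0.1 s.
5. the tip is at the red dot (distance between wand_tip and seam_end below 0.02 m), for 0.1 s.
At the end, for the whole second after the job is handed in: The wand hangs in its own hole again, its handle's centre within 22 mm of where it started, upright within 10 degrees and at rest; the brush and the gauge are within 30 mm of their starting places and upright within 11 degrees (distance of wand_grip from where it was at the start of the episode below 0.022 m and angle between wand_grip's own z axis and vertical below 0.17 rad and linear speed of wand below 0.02 m/s and distance of each of brush_grip, gauge_grip from where it was at the start of the episode below 0.03 m and angle between each of brush_grip, gauge_grip's own z axis and vertical below 0.2 rad); the robot touches nothing.
It fails at once if the wand moves faster than 0.12 m/s while its tip is at the seam (between the dots, within 15 mm to either side and 20 mm above) (x of wand_tip in the frame of seam_start between 0.015 and 0.135 m and y of wand_tip in the frame of seam_start between -0.015 and 0.015 m and z of wand_tip in the frame of seam_start below 0.02 m and linear speed of wand above 0.12 m/s).
It fails at once if the wand presses on the cooler with more than 20 N (contact force between wand and cooler above 20 N).
It fails at once if the brush or the gauge is pulled out or knocked aside (not (distance of brush_grip from where it was at the start of the episode below 0.03 m and angle between brush_grip's own z axis and vertical below 0.2 rad) or not (distance of gauge_grip from where it was at the start of the episode below 0.03 m and angle between gauge_grip's own z axis and vertical below 0.2 rad)).
It also fails if it takes over 70 s, if anything falls off the work surface, if the arm or the gripper's body presses on something with over 40 N, if the wrist force passes 120 N, or if a joint passes its speed limit or range.

### The arm

A 6-joint arm with a two-finger parallel gripper is mounted at the origin on the work surface. World frame = base frame: x ahead of the robot, y to its left, z up, the work surface at z = 0. Lengths are in mm, angles in rad, forces in N, time in s.
With the tool pointing down it reaches from about 325 to 850 mm from the base axis. Payload 15.5 kg.
Tool frame: the origin (TCP) lies midway between the tips of the shut fingers; the grasp point (between the pads) lies arm.grip_point_offset behind it (arm.grip_point_offset is the distance from the TCP to the grasp point, in mm); y points along the fingers, z is the direction in which the jaws open and shut, and the axes are right-handed (so a half turn about y gives the same grasp; the last joint's range is limited). The gripper opens to 91 mm and grips with 3 to 60 N. Pads are 32 mm wide; open, the fingers measure 118 mm over their backs; the gripper's body (76 mm by 178 mm) begins 60 mm behind the grasp point.
Start: joints at [1.085, 0.494, 1.345, -0, 1.302, -0.096], TCP at [237.498, 578.119, 213.915] pointing down, gripper open.
Joint ranges: [-2.91, 2.91], [-0.82, 2.16], [0.22, 2.67], [-1.22, 4.37], [0.12, 2.79], [-3.08, 3.08]. Speed limits (rad/s): [1.89, 1.89, 2.57, 3.01, 3.01, 3.01].

### API

Orientations are given as a unit quaternion [w, x, y, z].
In Python, from rig import arm gives the robot as it stands.
- The arm moves only by the tool apply_moves, never from a script. Its argument "rows" is a list of rows, each a list of 6 numbers: the shift along the tool's x, y, z in mm, then the turn, a rotation vector about the tool's x, y, z in degrees. In form: [[tx, ty, tz, rx, ry, rz], ...]. A call has 1 to 20 rows; each row shifts and turns the pose as measured when the row begins, along the tool's axes as they then stand; what a row does not reach is not made up. A row lasts 1/12 s, in which the tool goes at most 41.7 mm and 7.16 degrees, less where a joint would pass 70% of its speed; a pose out of reach is approached as far as the arm can. A call with a gripper value outside its range is refused whole. "jaw" is the finger opening in mm, from 0 to 91.2, set as the call begins (left out, the last holds). The fingers move at their own pace and stop on an object; "force" is the grip in N (left out, the last holds). Time passes only in rows, so rows that do not move let the fingers close. It gives the time, the measured TCP pose, the force and the opening at its end, in the units of the state.
- arm.observe(): the state, without advancing time (a new reading comes with each control period).
- arm.snapshot(name): name is "side" or "top" or "wrist"; returns a dict with "color" (400x640x3 uint8, blue, green, red), "range_z" (400x640 float32, mm along the optical axis (not along the pixel's ray), 0 where there is no reading), "fx", "fy", "cx", "cy" (pixels), "cam_to_world" (4x4, takes a point from camera to world coordinates). Camera axes: x right, y down, z forward; pixel columns grow to the right and rows downward; lengths in mm; the calibration is good to about 2 mm. The wrist camera is an equidistant fisheye: a pixel r from the principal point sees the ray r / f radians off the axis. A picture is of the moment at which its call begins.
- arm.close_job(): hands the job in, once; it reports no verdict.
The state is a dict: "clock": time; "qpos": joint angles; "dq": joint speeds; "joint_efforts": joint torques, N m; "ee_pos": TCP position; "eef_rot": TCP orientation; "contact_force": force on the tool from outside, world axes, zero at the start; "ft_torque": the same for the moment, N m; "grip_width": finger opening in mm.
Only numpy, scipy, OpenCV 4.12 (cv2) and the standard library are available. Lean on these libraries where they do the work, as an engineer would, in place of code of your own. Each camera call takes 0.05 s, during which the arm holds its last target.

## Working session

There is one attempt and no reset: what is moved stays moved. The work goes in short steps, Python scripts to look and compute and a tool call to move; the robot and the scene stay as the last step left them, time stands still between calls to the robot, and variables do not carry over. Pictures are saved under pics/ and viewed, and the job is handed in when it is done.

Besides the shell and the picture viewer there is one more tool, called after "Emit:" as name([rows], argument=value, ...), one row to a line, values as JSON. apply_moves: Moves the arm, as the interface text tells. Its arguments: {"type":"object","properties":{"rows":{"type":"array"},"jaw":{"type":"number"},"force":{"type":"number"}},"required":["rows"]}

```bash
ls; mkdir -p pics; cat > h.py <<'E'
import numpy as np,cv2
from rig import arm
def pix2w(s,u,v,z=None):
    z=s["range_z"][int(v),int(u)] if z is None else z
    p=np.array([(u-s["cx"])/s["fx"]*z,(v-s["cy"])/s["fy"]*z,z,1]);return (s["cam_to_world"]@p)[:3]
def ray_plane(s,u,v,h):
    M=s["cam_to_world"];d=M[:3,:3]@np.array([(u-s["cx"])/s["fx"],(v-s["cy"])/s["fy"],1]);o=M[:3,3]
    return o+d*(h-o[2])/d[2]
def cloud(s):
    v,u=np.mgrid[:400,:640];z=s["range_z"]
    P=np.stack([(u-s["cx"])/s["fx"]*z,(v-s["cy"])/s["fy"]*z,z],-1)
    return P@s["cam_to_world"][:3,:3].T+s["cam_to_world"][:3,3]
E
python3 - <<'E'
from h import *
np.set_printoptions(precision=3,suppress=True)
import pickle
print(arm.observe(),arm.grip_point_offset)
for n in("side","top","wrist"):
    s=arm.snapshot(n);pickle.dump(s,open(n+".pkl","wb"));cv2.imwrite(f"pics/{n}0.png",s["color"])
    print(n,s["fx"],s["fy"],s["cx"],s["cy"],s["cam_to_world"])
E
```

```text
pics
{'clock': 0.0, 'qpos': array([ 1.086,  0.494,  1.346, -0.   ,  1.302, -0.096]), 'dq': array([-0.   ,  0.001, -0.001, -0.002,  0.001, -0.   ]), 'joint_efforts': array([  0.002, -87.882, -38.188,   0.071,   0.053,  -0.   ]), 'ee_pos': array([237.302, 577.794, 213.332]), 'eef_rot': array([-0.693,  0.694, -0.137,  0.137]), 'contact_force': array([-0.165, -0.265,  0.022]), 'ft_torque': array([-0.007,  0.01 ,  0.02 ]), 'grip_width': 91.07818279202988} 18.8
side 477.33654109319815 477.33654109319815 318.16478716891726 193.7360506844968 [[   0.991   -0.098    0.088  438.724]
 [  -0.131   -0.73     0.671 -731.09 ]
 [  -0.001   -0.677   -0.736  846.327]
 [   0.       0.       0.       1.   ]]
top 496.3747882607627 496.3747882607627 313.9102426211104 207.07154684909412 [[   0.023   -0.988    0.153  372.933]
 [  -0.999   -0.028   -0.026  -22.468]
 [   0.03    -0.153   -0.988 1222.902]
 [   0.       0.       0.       1.   ]]
wrist 309.70691628693146 309.70691628693146 321.02588226288754 200.23049997697902 [[  0.381   0.886   0.264 163.648]
 [  0.925  -0.365  -0.109 608.985]
 [ -0.      0.286  -0.958 383.144]
 [  0.      0.      0.      1.   ]]
```

View pics/top0.png

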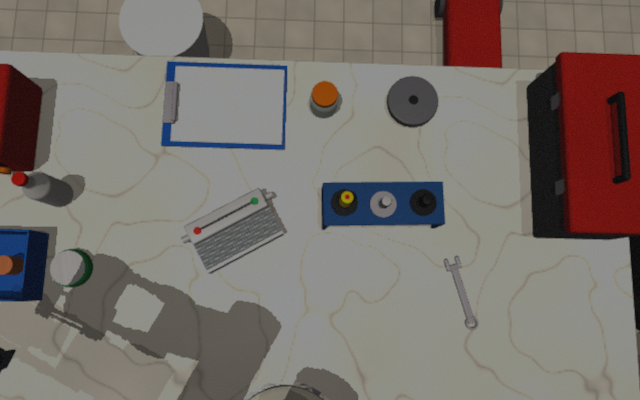

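View pics/side0.png

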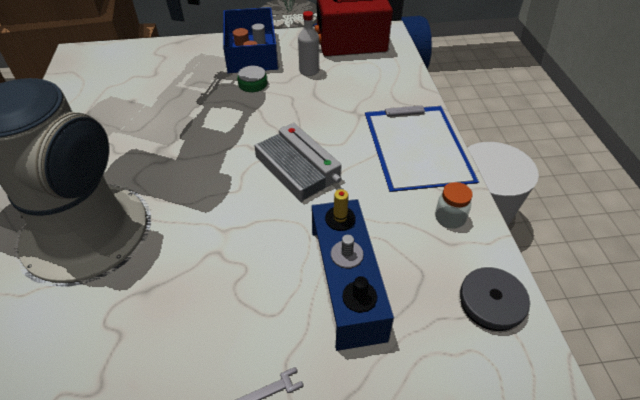

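View pics/wrist0.png

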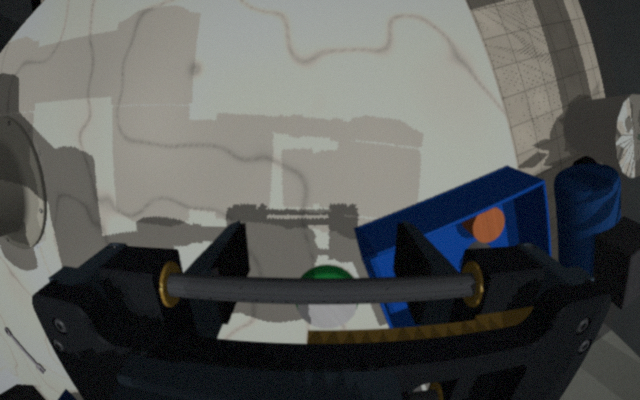

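The top view shows the green dot at about (254,201), the red dot at (197,231), the wand at (347,198), the gauge at (384,203) and the brush at (424,201). In the side view the green dot is at (327,162), the red dot at (292,130) and the wand handle's top at (341,194). Next I turn these into positions.

```bash
python3 - <<'E'
from h import *
import pickle
np.set_printoptions(precision=1,suppress=True)
S={n:pickle.load(open(n+".pkl","rb")) for n in("side","top")}
dots={}
def tri(pa,pb):
    A=[];B=[]
    os=[];ds=[]
    for s,(u,v) in((S["top"],pa),(S["side"],pb)):
        M=s["cam_to_world"];d=M[:3,:3]@np.array([(u-s["cx"])/s["fx"],(v-s["cy"])/s["fy"],1]);d/=np.linalg.norm(d)
        P=np.eye(3)-np.outer(d,d);A.append(P);B.append(P@M[:3,3]);os.append(M[:3,3]);ds.append(d)
    p=np.linalg.solve(A[0]+A[1],B[0]+B[1]);return p,[np.linalg.norm(P@p-b) for P,b in zip(A,B)]
for n,roi in(("top",dict(g=(185,215,240,268),r=(220,240,188,206),y=(185,212,335,360))),("side",dict(g=(152,172,315,340),r=(122,138,282,300),y=(185,225,328,352)))):
    s=S[n];hsv=cv2.cvtColor(s["color"],cv2.COLOR_BGR2HSV);C=cloud(s)
    for k,(a,b,c,d) in roi.items():
        h=hsv[...,0].astype(int);m=np.zeros(h.shape,bool);sat=hsv[...,1]>110
        hh={"g":(h>40)&(h<85),"r":(h<8)|(h>172),"y":(h>15)&(h<38)}[k]&sat&(hsv[...,2]>60)
        m[a:b,c:d]=hh[a:b,c:d]
        v,u=np.nonzero(m);P=C[m];dots[n,k]=(u.mean(),v.mean())
        print(n,k,len(u),u.mean(),v.mean(),np.median(P,0),P.min(0),P.max(0))
for k in "gr":
    print(k,tri(dots["top",k],dots["side",k]),ray_plane(S["top"],*dots["top",k],55),ray_plane(S["side"],*dots["side",k],55))
# disc / handles / rack from clouds
for n in S:
    C=cloud(S[n]).reshape(-1,3);col=cv2.cvtColor(S[n]["color"],cv2.COLOR_BGR2HSV).reshape(-1,3)
    R=(C[:,0]>330)&(C[:,0]<520)&(C[:,1]>-330)&(C[:,1]<30)
    for nm,lo,hi in(("racktop",91,98),("disc",99,105),("tops45",143,150),("tops70",160,185)):
        m=R&(C[:,2]>lo)&(C[:,2]<hi)
        if nm=="racktop": 
            m&=(col[:,0]>100)&(col[:,0]<130)&(col[:,1]>120); 
            if m.sum()>20:print(n,nm,m.sum(),cv2.minAreaRect(C[m][:,:2].astype(np.float32)),np.median(C[m][:,2]))
        else:
            Q=C[m]
            # split by y
            for lo_,hi_ in((-70,30),(-145,-75),(-240,-145)):
                q=Q[(Q[:,1]>lo_)&(Q[:,1]<hi_)]
                if len(q)>3: print(n,nm,lo_,len(q),q.mean(0),cv2.minEnclosingCircle(q[:,:2].astype(np.float32)),np.median(q[:,2]))
E
python3 - <<'E'
import pickle,cv2
for n,(a,b,c,d) in dict(top=(150,250,290,470),side=(170,360,290,410)).items():
    im=pickle.load(open(f"{n}.pkl","rb"))["color"][a:b,c:d]
    cv2.imwrite(f"pics/{n}crop.png",cv2.resize(im,None,fx=3,fy=3,interpolation=cv2.INTER_CUBIC))
E
```

```text
top g 33 254.21212121212122 200.5151515151515 [566.6  89.4  56.6] [559.5  82.2  52.1] [572.2  96.8  61.6]
top r 41 197.02439024390245 230.1219512195122 [492. 220.  56.] [484.5 211.9  51.3] [499.4 227.3  61.7]
top y 160 346.08125 198.21875 [ 557.2 -118.9  169.9] [ 546.2 -141.7   97.1] [ 587.7 -106.2  177.4]
side g 24 326.9166666666667 162.08333333333334 [567.5  88.5  56.4] [560.6  81.5  52.4] [574.7  99.2  57.9]
side r 24 291.25 129.79166666666666 [493.9 218.6  56.1] [485.7 212.8  53.4] [501.1 229.8  59. ]
side y 318 340.2295597484277 203.85220125786162 [ 560.3 -131.3  153.4] [ 438.7 -731.1  105. ] [ 574.3 -108.3  846.3]
g (array([566.8,  89.3,  55.5]), [np.float64(0.7490389691904291), np.float64(0.7490389691903147)]) [566.2  89.3  55. ] [567.7  89.9  55. ]
r (array([493. , 220.1,  55.5]), [np.float64(1.099908031693457), np.float64(1.0999080316934604)]) [491.9 220.2  55. ] [494.1 220.9  55. ]
side racktop 299 ((515.4076538085938, -201.66696166992188), (9.512743949890137, 249.29934692382812), 0.1415363997220993) 95.35198826196995
top racktop 329 ((516.7389526367188, -201.68858337402344), (12.152116775512695, 256.3194885253906), 1.6574887037277222) 95.22400596701505
top disc -145 4 [ 511.1 -109.5   99.6] ((512.2974243164062, -113.45201110839844), 17.175827026367188) 99.4608220473425
top disc -240 6 [ 515.4 -214.3   99.9] ((516.0726928710938, -209.76312255859375), 28.737380981445312) 99.83795943393636
```

View pics/topcrop.png

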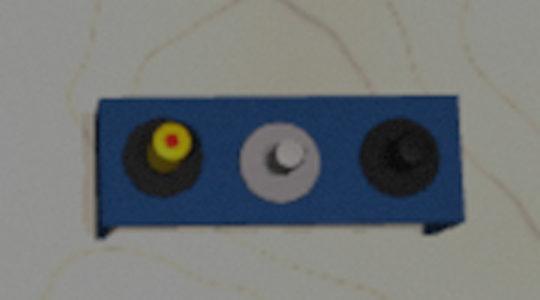

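View pics/sidecrop.png

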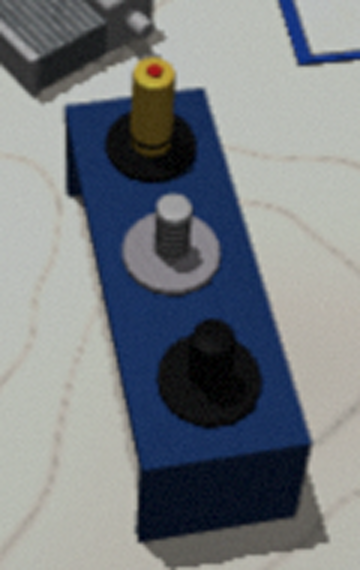

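```bash
python3 - <<'E'
from h import *
import pickle
np.set_printoptions(precision=1,suppress=True)
S={n:pickle.load(open(n+".pkl","rb")) for n in("side","top")}
def tri(pa,pb):
    A=0;B=0
    for s,(u,v) in((S["top"],pa),(S["side"],pb)):
        M=s["cam_to_world"];d=M[:3,:3]@np.array([(u-s["cx"])/s["fx"],(v-s["cy"])/s["fy"],1]);d/=np.linalg.norm(d)
        P=np.eye(3)-np.outer(d,d);A=A+P;B=B+P@M[:3,3]
    return np.linalg.solve(A,B)
c=lambda n,x,y:(x/3+290-1/3,y/3+(150 if n=="top" else 170)-1/3)
print("wandtop",tri(c("top",172,141),c("side",154.5,71)))
print("gaugetop",tri(c("top",290,153),c("side",174,206)))
print("brushtop",tri(c("top",411,150),c("side",212,333)))
for nm,a in(("w",(162.5,157)),("g",(280,162)),("b",(399.5,157))): print(nm,ray_plane(S["top"],*c("top",*a),101))
for nm,a in(("w",(151,147)),("g",(171,250)),("b",(210,382))): print(nm,ray_plane(S["side"],*c("side",*a),101))
for n in S:
    C=cloud(S[n]).reshape(-1,3);hsv=cv2.cvtColor(S[n]["color"],cv2.COLOR_BGR2HSV).reshape(-1,3)
    R=(C[:,0]>460)&(C[:,0]<650)&(C[:,1]>-380)&(C[:,1]<-50)
    m=R&(abs(C[:,2]-95)<4)&(hsv[:,0]>100)&(hsv[:,0]<130)&(hsv[:,1]>110)
    print(n,cv2.minAreaRect(C[m][:,:2].astype(np.float32)),np.median(C[m][:,2]))
    m=R&(C[:,2]>155)&(C[:,2]<190);print(n,m.sum(),np.median(C[m],0),C[m].min(0),C[m].max(0))
    m=R&(C[:,2]>172);print(n,m.sum(),C[m].mean(0))
E
```

```text
wandtop [ 562.1 -120.8  171.6]
gaugetop [ 560.2 -210.4  146.4]
brushtop [ 565.9 -300.9  144. ]
w [ 560.9 -120.3  101. ]
g [ 559.6 -210.6  101. ]
b [ 566.1 -302.9  101. ]
w [ 562.6 -125.3  101. ]
g [ 561.5 -210.6  101. ]
b [ 568.  -307.3  101. ]
side ((564.3663330078125, -214.0955352783203), (98.79116821289062, 280.25177001953125), 2.0887715816497803) 95.4178694244439
side 190 [ 562.6 -127.   170.4] [ 550.1 -135.6  155.1] [ 577.1 -108.3  175.6]
side 47 [ 562.8 -121.9  173.1]
top ((561.8287963867188, -211.8048553466797), (99.90971374511719, 279.88055419921875), 2.0931708812713623) 95.2915851292853
top 137 [ 558.3 -118.8  170.8] [ 546.2 -132.1  158.2] [ 574.  -105.9  177.4]
top 39 [ 559.4 -119.2  173.8]
```

```bash
cat >> h.py <<'E'
from scipy.spatial.transform import Rotation as Rt
def state():
    o=arm.observe();R=Rt.from_quat(np.roll(o["eef_rot"],-1));return o,R.as_matrix()
def to(p,zdir=None):
    "remaining shift in tool axes; turn needed to point tool z along zdir with y straight down"
    o,R=state();d=np.array(p)-o["ee_pos"];print("pos",o["ee_pos"],"t",o["clock"],"grip",o["grip_width"],"F",o["contact_force"],"q",o["qpos"])
    print("R\n",R);print("world d",d,"tool d",R.T@d)
    if zdir is not None:
        z=np.array(zdir,float);z/=np.linalg.norm(z);y=np.array([0,0,-1.]);x=np.cross(y,z);T=np.stack([x,y,z],1)
        print("turn deg",np.degrees(Rt.from_matrix(R.T@T).as_rotvec()),"shift after turn",T.T@d)
E
python3 - <<'E'
from h import *
np.set_printoptions(precision=3,suppress=True)
to([561,-121.5,300],[1,0,0]);to([561,-121.5,300],[-1,0,0])
E
```

```text
pos [237.393 577.846 213.452] t 0.15 grip 91.59814143404817 F [-0.002 -0.134 -0.352] q [ 1.085  0.494  1.346  0.     1.302 -0.096]
R
 [[ 0.925 -0.     0.38 ]
 [-0.38  -0.001  0.925]
 [-0.    -1.    -0.001]]
world d [ 323.607 -699.346   86.548] tool d [ 565.105  -86.099 -523.966]
turn deg [ 0.052 67.663  0.028] shift after turn [699.346 -86.548 323.607]
pos [237.393 577.846 213.452] t 0.15 grip 91.59814143404817 F [-0.002 -0.134 -0.352] q [ 1.085  0.494  1.346  0.     1.302 -0.096]
R
 [[ 0.925 -0.     0.38 ]
 [-0.38  -0.001  0.925]
 [-0.    -1.    -0.001]]
world d [ 323.607 -699.346   86.548] tool d [ 565.105  -86.099 -523.966]
turn deg [   0.031 -112.337   -0.058] shift after turn [-699.346  -86.548 -323.607]
```

Emit:
apply_moves([
  [0,-9,0,0,6.8,0],
  [0,-9,0,0,6.8,0],
  [0,-9,0,0,6.8,0],
  [0,-9,0,0,6.8,0],
  [0,-9,0,0,6.8,0],
  [0,-9,0,0,6.8,0],
  [0,-9,0,0,6.8,0],
  [0,-9,0,0,6.8,0],
  [0,-9,0,0,6.8,0],
  [0,-9,0,0,6.8,0],
], jaw=91)

```text
clock: 0.98
ee_pos: [236.1, 575.5, 302.3]
eef_rot: [-0.482, 0.49, -0.513, 0.515]
contact_force: [0.1, 0.7, -1.0]
grip_width: 91.1
```

```bash
python3 - <<'E'
from h import *
np.set_printoptions(precision=3,suppress=True)
to([561,-121.5,300],[1,0,0])
E
```

```text
pos [236.149 575.532 302.304] t 0.9833 grip 91.0658585898127 F [ 0.145  0.744 -1.013] q [ 1.086  0.429  1.212 -0.     1.512  1.142]
R
 [[-0.056 -0.005  0.998]
 [-0.998 -0.01  -0.056]
 [ 0.011 -1.    -0.005]]
world d [ 324.851 -697.032   -2.304] tool d [677.538   7.702 363.69 ]
turn deg [ 0.29  -3.235  0.595] shift after turn [697.032   2.304 324.851]
```

Emit:
apply_moves([
  [10,0,5,0.3,-3.2,0.6],
  [34,0,16,0,0,0],
  [34,0,16,0,0,0],
  [34,0,16,0,0,0],
  [34,0,16,0,0,0],
  [34,0,16,0,0,0],
  [34,0,16,0,0,0],
  [34,0,16,0,0,0],
  [34,0,16,0,0,0],
  [34,0,16,0,0,0],
  [34,0,16,0,0,0],
  [34,0,16,0,0,0],
  [34,0,16,0,0,0],
  [34,0,16,0,0,0],
  [34,0,16,0,0,0],
  [34,0,16,0,0,0],
  [34,0,16,0,0,0],
  [34,0,16,0,0,0],
  [34,0,16,0,0,0],
  [34,0,16,0,0,0],
])

```text
clock: 2.65
ee_pos: [541.9, -110.4, 299.8]
eef_rot: [0.499, -0.498, 0.502, -0.5]
contact_force: [1.3, 1.7, 0.7]
grip_width: 91.0
```

```bash
python3 - <<'E'
from h import *
np.set_printoptions(precision=3,suppress=True)
to([561,-121.5,300],[1,0,0])
E
```

```text
pos [ 541.933 -110.411  299.847] t 2.65 grip 91.02105747778063 F [1.307 1.745 0.677] q [-0.311  0.317  1.395  0.004  1.43  -0.306]
R
 [[-0.006 -0.     1.   ]
 [-1.     0.004 -0.006]
 [-0.004 -1.    -0.   ]]
world d [ 19.067 -11.089   0.153] tool d [10.979 -0.195 19.13 ]
turn deg [ 0.003 -0.33  -0.213] shift after turn [11.089 -0.153 19.067]
```

Emit:
apply_moves([
  [8,0,15,0,-0.3,-0.2],
  [2,0,3,0,0,0],
  [0,0,0,0,0,0],
])

```text
clock: 2.9
ee_pos: [562.0, -128.4, 298.2]
eef_rot: [0.498, -0.499, 0.502, -0.502]
contact_force: [-0.6, -0.2, -0.4]
grip_width: 91.2
```

```bash
python3 - <<'E'
from h import *
np.set_printoptions(precision=3,suppress=True)
to([561,-121.5,300],[1,0,0])
s=arm.snapshot("wrist");cv2.imwrite("pics/w1.png",s["color"]);print(s["cam_to_world"])
import pickle;pickle.dump(s,open("w1.pkl","wb"))
E
```

```text
pos [ 562.004 -128.41   298.206] t 2.9 grip 91.23366860566892 F [-0.639 -0.207 -0.404] q [-0.328  0.355  1.342 -0.001  1.445 -0.32 ]
R
 [[-0.007 -0.001  1.   ]
 [-1.    -0.001 -0.007]
 [ 0.001 -1.    -0.001]]
world d [-1.004  6.91   1.794] tool d [-6.902 -1.798 -1.055]
turn deg [ 0.071 -0.408  0.044] shift after turn [-6.91  -1.794 -1.004]
[[  1.     -0.007  -0.004 564.239]
 [ -0.008  -0.958  -0.286 -46.858]
 [ -0.001   0.286  -0.958 467.887]
 [  0.      0.      0.      1.   ]]
```

View pics/w1.png

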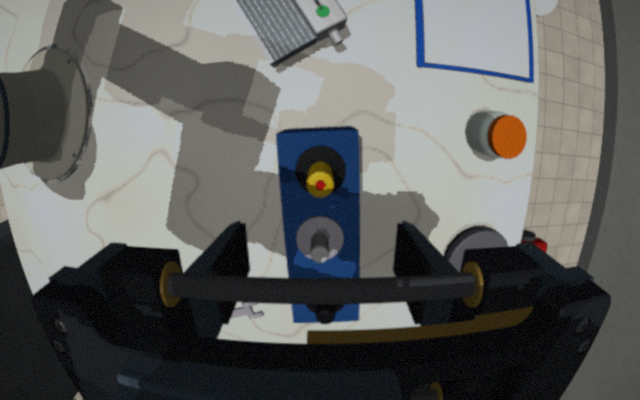

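The wrist view shows the rack, with the wand's red-topped handle at (320,185), the gauge at (320,240) and the green dot at (322,11).

```bash
cat >> h.py <<'E'
def fray(s,u,v):
    x=u-s["cx"];y=v-s["cy"];r=np.hypot(x,y);t=r/s["fx"]
    d=np.array([np.sin(t)*x/r,np.sin(t)*y/r,np.cos(t)]);return s["cam_to_world"][:3,3],s["cam_to_world"][:3,:3]@d
def fplane(s,u,v,h):
    o,d=fray(s,u,v);return o+d*(h-o[2])/d[2]
E
python3 - <<'E'
from h import *
import pickle
np.set_printoptions(precision=2,suppress=True)
s=pickle.load(open("w1.pkl","rb"));hsv=cv2.cvtColor(s["color"],cv2.COLOR_BGR2HSV)
h=hsv[...,0];sa=(hsv[...,1]>110)&(hsv[...,2]>60)
def cen(m,a,b,c,d):
    k=np.zeros_like(m);k[a:b,c:d]=m[a:b,c:d];v,u=np.nonzero(k);return u.mean(),v.mean(),len(u)
r=cen(((h<8)|(h>172))&sa,170,200,305,335);g=cen((h>40)&(h<85)&sa,0,30,300,345)
print(r,fplane(s,r[0],r[1],171));print(g,fplane(s,g[0],g[1],55.3))
cv2.imwrite("pics/w1c.png",cv2.resize(s["color"][110:270,260:380],None,fx=4,fy=4,interpolation=cv2.INTER_CUBIC)[:600])
E
```

```text
(np.float64(319.96363636363634), np.float64(184.83636363636364), 55) [ 562.22 -119.71  171.  ]
(np.float64(322.5980392156863), np.float64(10.970588235294118), 102) [566.89  90.17  55.3 ]
```

View pics/w1c.png

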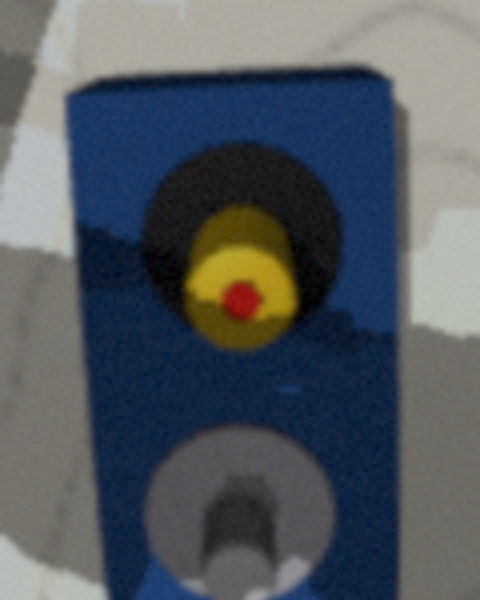

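Emit:
apply_moves([
  [-5,10,0,0,-0.4,0],
  [-2,20,0,0,0,0],
  [0,20,0,0,0,0],
  [0,20,0,0,0,0],
  [0,15,0,0,0,0],
  [0,5,0,0,0,0],
  [0,0,0,0,0,0],
  [0,0,0,0,0,0],
])

```text
clock: 3.62
ee_pos: [555.5, -108.4, 203.6]
eef_rot: [-0.503, 0.503, -0.498, 0.496]
contact_force: [-0.0, 0.5, -0.8]
grip_width: 91.1
```

```bash
python3 - <<'E'
from h import *
np.set_printoptions(precision=3,suppress=True)
to([562,-120.5,121],[1,0,0])
E
```

```text
pos [ 555.454 -108.4    203.619] t 3.6167 grip 91.14273357469837 F [-0.009  0.521 -0.847] q [-0.299  0.422  1.505  0.001  1.217 -0.311]
R
 [[ 0.012 -0.002  1.   ]
 [-1.     0.002  0.012]
 [-0.002 -1.    -0.002]]
world d [  6.546 -12.1   -82.619] tool d [12.311 82.584  6.593]
turn deg [ 0.134  0.686 -0.092] shift after turn [12.1   82.619  6.546]
```

Emit:
apply_moves([
  [6,0,3,0,0.4,0],
  [0,0,0,0,0,0],
  [0,0,0,0,0,0],
  [0,0,0,0,0,0],
])

```text
clock: 3.95
ee_pos: [559.9, -114.4, 206.6]
eef_rot: [0.502, -0.501, 0.498, -0.499]
contact_force: [0.1, 0.2, 0.2]
grip_width: 90.8
```

```bash
python3 - <<'E'
from h import *
np.set_printoptions(precision=3,suppress=True)
to([562,-120.5,121],[1,0,0])
E
```

```text
pos [ 559.865 -114.394  206.564] t 3.95 grip 90.79216534878967 F [0.096 0.213 0.21 ] q [-0.307  0.425  1.491  0.001  1.224 -0.312]
R
 [[ 0.005  0.002  1.   ]
 [-1.     0.     0.005]
 [-0.    -1.     0.002]]
world d [  2.135  -6.106 -85.564] tool d [ 6.148 85.566  1.951]
turn deg [-0.101  0.31  -0.021] shift after turn [ 6.106 85.564  2.135]
```

Emit:
apply_moves([
  [6,5,2,0,0.3,0],
  [0,5,0,0,0,0],
  [0,0,0,0,0,0],
  [0,0,0,0,0,0],
])

```text
clock: 4.28
ee_pos: [562.7, -121.7, 196.4]
eef_rot: [-0.501, 0.499, -0.499, 0.501]
contact_force: [0.2, 0.3, 0.2]
grip_width: 90.7
```

```bash
python3 - <<'E'
from h import *
np.set_printoptions(precision=3,suppress=True)
to([562,-120.5,121],[1,0,0])
s=arm.snapshot("wrist");cv2.imwrite("pics/w2.png",s["color"])
hsv=cv2.cvtColor(s["color"],cv2.COLOR_BGR2HSV)
h=hsv[...,0];m=(hsv[...,1]>110)&(hsv[...,2]>60)&((h<8)|(h>172));m[:,:300]=0;m[:,340:]=0;m[:150]=0;m[300:]=0
v,u=np.nonzero(m);print(u.mean(),v.mean(),len(u),fplane(s,u.mean(),v.mean(),171))
E
```

```text
pos [ 562.72  -121.687  196.382] t 4.2833 grip 90.67417735498367 F [0.215 0.349 0.226] q [-0.317  0.44   1.496  0.001  1.202 -0.316]
R
 [[-0.001  0.004  1.   ]
 [-1.    -0.    -0.001]
 [ 0.    -1.     0.004]]
world d [ -0.72    1.187 -75.382] tool d [-1.208 75.379 -0.992]
turn deg [-0.205 -0.064  0.016] shift after turn [-1.187 75.382 -0.72 ]
317.8837209302326 230.48837209302326 129 [ 562.047 -119.857  171.   ]
```

View pics/w2.png

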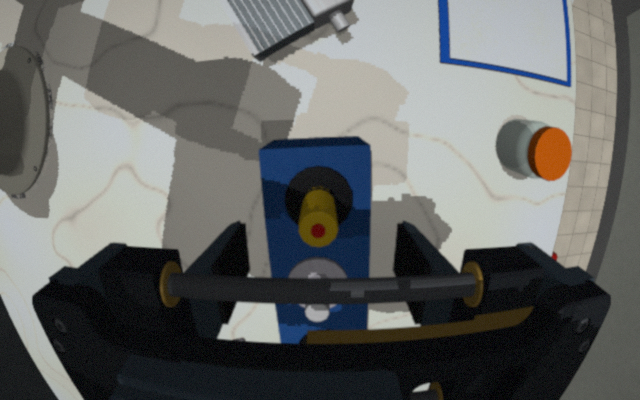

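The handle top is at (318,231) and centred between the fingers. Both wrist heights agree on (562,-120), so I descend.

Emit:
apply_moves([
  [-1.2,10,0,0,0,0],
  [0,12,0,0,0,0],
  [0,12,0,0,0,0],
  [0,12,0,0,0,0],
  [0,10,0,0,0,0],
  [0,6,0,0,0,0],
  [0,4,0,0,0,0],
  [0,0,0,0,0,0],
  [0,0,0,0,0,0],
])

```text
clock: 5.08
ee_pos: [562.2, -119.2, 123.9]
eef_rot: [-0.501, 0.499, -0.5, 0.501]
contact_force: [0.3, -0.3, -0.2]
grip_width: 90.9
```

```bash
python3 - <<'E'
from h import *
np.set_printoptions(precision=3,suppress=True)
to([562,-120.2,121],[1,0,0])
s=arm.snapshot("side");cv2.imwrite("pics/s2.png",s["color"])
E
```

```text
pos [ 562.179 -119.192  123.904] t 5.0833 grip 90.9254396811518 F [ 0.294 -0.264 -0.237] q [-0.313  0.525  1.577  0.001  1.037 -0.313]
R
 [[-0.001  0.003  1.   ]
 [-1.     0.    -0.001]
 [-0.    -1.     0.003]]
world d [-0.179 -1.008 -2.904] tool d [ 1.009  2.903 -0.186]
turn deg [-0.147 -0.04  -0.018] shift after turn [ 1.008  2.904 -0.179]
```

View pics/s2.png

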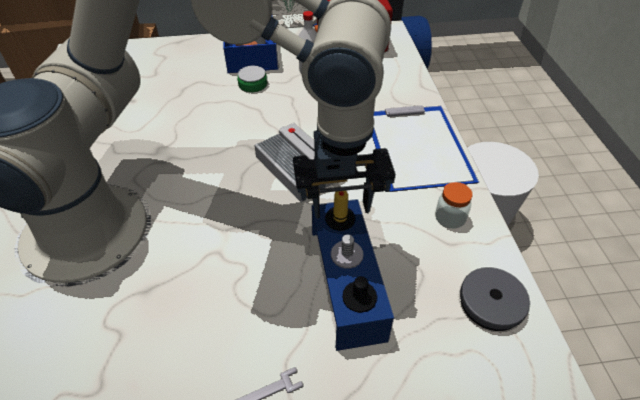

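The fingers straddle the handle, at about (341,205). I close at 35 N.

Emit:
apply_moves([
  [0.5,2,0,0,0,0],
  [0,0,0,0,0,0],
  [0,0,0,0,0,0],
  [0,0,0,0,0,0],
  [0,0,0,0,0,0],
  [0,0,0,0,0,0],
  [0,0,0,0,0,0],
  [0,0,0,0,0,0],
  [0,0,0,0,0,0],
  [0,0,0,0,0,0],
  [0,0,0,0,0,0],
  [0,0,0,0,0,0],
], jaw=15, force=35)

```text
clock: 6.13
ee_pos: [563.3, -120.2, 124.1]
eef_rot: [-0.501, 0.499, -0.498, 0.502]
contact_force: [0.2, 0.1, -0.1]
grip_width: 27.5
```

```bash
python3 - <<'E'
from h import *
np.set_printoptions(precision=3,suppress=True)
to([562,-120,262],[1,0,0])
E
```

```text
pos [ 563.311 -120.17   124.096] t 6.1333 grip 27.457859398920558 F [ 0.203  0.145 -0.067] q [-0.314  0.525  1.577  0.001  1.034 -0.314]
R
 [[-0.001  0.006  1.   ]
 [-1.    -0.001 -0.001]
 [ 0.001 -1.     0.006]]
world d [ -1.311   0.17  137.904] tool d [  -0.038 -137.91    -0.463]
turn deg [-0.352 -0.039  0.055] shift after turn [  -0.17  -137.904   -1.311]
```

Emit:
apply_moves([
  [0,-5,0,0,0,0],
  [0,-8,0,0,0,0],
  [0,-10,0,0,0,0],
  [0,-10,0,0,0,0],
  [0,-10,0,0,0,0],
  [0,-10,0,0,0,0],
  [0,-10,0,0,0,0],
  [0,-10,0,0,0,0],
  [0,-10,0,0,0,0],
  [0,-10,0,0,0,0],
  [0,-8,0,0,0,0],
  [0,-4,0,0,0,0],
  [0,0,0,0,0,0],
  [0,0,0,0,0,0],
  [0,0,0,0,0,0],
])

```text
clock: 7.38
ee_pos: [563.3, -120.2, 245.7]
eef_rot: [-0.502, 0.497, -0.496, 0.504]
contact_force: [-0.1, -0.3, 0.2]
grip_width: 27.5
```

```bash
python3 - <<'E'
from h import *
np.set_printoptions(precision=3,suppress=True)
to([567,89.3,215],[1,0,0])
s=arm.snapshot("side");cv2.imwrite("pics/s3.png",s["color"])
E
```

```text
pos [ 563.328 -120.16   245.678] t 7.3833 grip 27.488748612403477 F [-0.148 -0.251  0.182] q [-0.315  0.388  1.437  0.001  1.303 -0.314]
R
 [[-0.001  0.013  1.   ]
 [-1.    -0.003 -0.001]
 [ 0.003 -1.     0.013]]
world d [  3.672 209.46  -30.678] tool d [-209.557   30.068    3.135]
turn deg [-0.769 -0.035  0.179] shift after turn [-209.46    30.678    3.672]
```

View pics/s3.png

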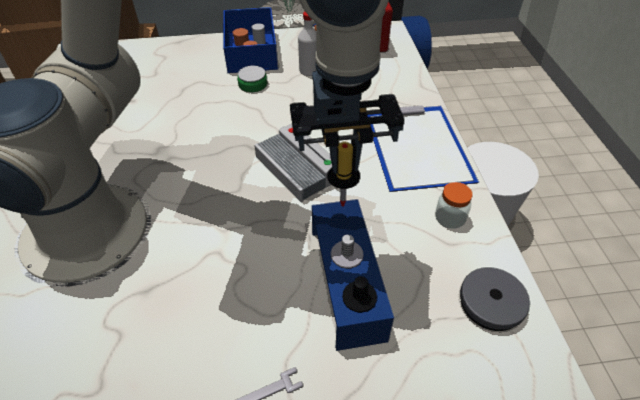

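The wand is out and hanging straight, with its tip at (343,203), clear of the rack. I move over to the green dot.

Emit:
apply_moves([
  [-10,0,0,-0.7,0,0.2],
  [-18,0,0,0,0,0],
  [-20,0,0,0,0,0],
  [-20,0,0,0,0,0],
  [-20,0,0,0,0,0],
  [-20,0,0,0,0,0],
  [-20,0,0,0,0,0],
  [-20,0,0,0,0,0],
  [-20,0,0,0,0,0],
  [-15,0,2,0,0,0],
  [-8,0,0,0,0,0],
  [-4,0,0,0,0,0],
  [0,0,0,0,0,0],
  [0,0,0,0,0,0],
  [0,0,0,0,0,0],
])

```text
clock: 8.68
ee_pos: [560.8, 90.0, 238.6]
eef_rot: [0.495, -0.504, 0.506, -0.495]
contact_force: [-0.1, -0.4, -0.1]
grip_width: 27.4
```

```bash
python3 - <<'E'
from h import *
np.set_printoptions(precision=3,suppress=True)
to([567,89.3,215],[1,0,0])
import pickle
for n in("side","top"):
    s=arm.snapshot(n);cv2.imwrite(f"pics/{n}4.png",s["color"]);pickle.dump(s,open(n+"4.pkl","wb"))
s=pickle.load(open("side4.pkl","rb"));cv2.imwrite("pics/s4c.png",cv2.resize(s["color"][70:220,240:400],None,fx=4,fy=4,interpolation=cv2.INTER_CUBIC))
E
```

```text
pos [560.783  89.962 238.555] t 8.6833 grip 27.449914201112904 F [-0.108 -0.357 -0.116] q [0.051 0.4   1.438 0.004 1.324 0.052]
R
 [[-0.002 -0.021  1.   ]
 [-1.     0.003 -0.002]
 [-0.003 -1.    -0.021]]
world d [  6.217  -0.662 -23.555] tool d [ 0.718 23.42   6.705]
turn deg [ 1.186 -0.108 -0.167] shift after turn [ 0.662 23.555  6.217]
```

View pics/s4c.png

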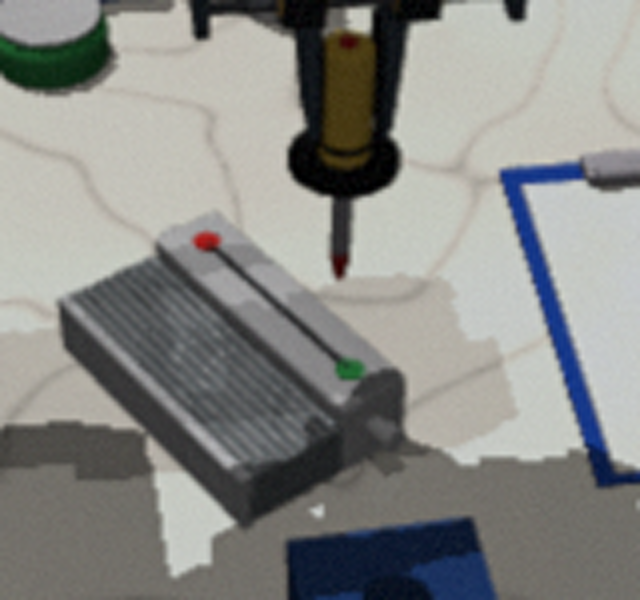

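View pics/top4.png

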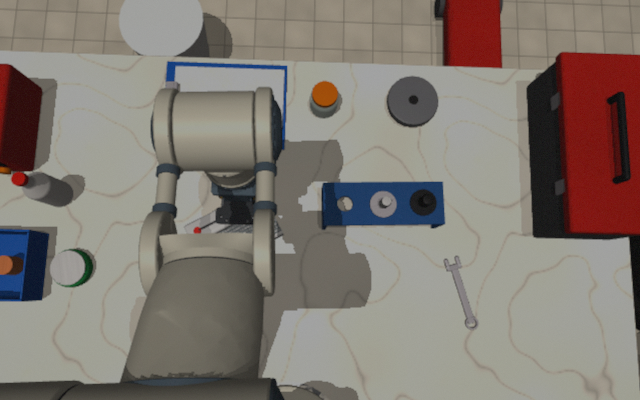

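In the side crop the tip is at (340,278), i.e. (324.6,139.1) in the full image. The top view is blocked by the arm. I check the tip against the value predicted from the TCP.

```bash
python3 - <<'E'
from h import *
import pickle
np.set_printoptions(precision=2,suppress=True)
s=pickle.load(open("side4.pkl","rb"))
o,R=state();p=o["ee_pos"]+109*R[:,1];print(p)
q=np.linalg.inv(s["cam_to_world"])@np.r_[p,1];print(q[0]/q[2]*s["fx"]+s["cx"],q[1]/q[2]*s["fy"]+s["cy"],q[2])
print(s["range_z"][130:142,320:330].round(0))
print(pix2w(s,325,137.5),pix2w(s,325,134))
E
```

```text
[558.64  90.07 129.65]
323.38676935466816 138.65744667743414 1089.2115292400517
[[1308. 1309. 1313. 1066. 1064. 1063. 1067. 1065. 1307. 1308.]
 [1304. 1311. 1308. 1067. 1066. 1062. 1065. 1069. 1310. 1308.]
 [1306. 1305. 1304. 1073. 1070. 1070. 1067. 1072. 1304. 1303.]
 [1300. 1301. 1299. 1070. 1073. 1066. 1072. 1074. 1301. 1301.]
 [1297. 1299. 1298. 1072. 1073. 1071. 1073. 1076. 1299. 1299.]
 [1294. 1297. 1292. 1080. 1077. 1071. 1074. 1076. 1296. 1291.]
 [1293. 1290. 1292. 1080. 1079. 1075. 1085. 1287. 1291. 1293.]
 [   0. 1286. 1293. 1290. 1080. 1084. 1081. 1295. 1290. 1292.]
 [1290. 1292. 1285. 1287. 1087. 1082. 1084. 1282. 1282. 1289.]
 [1286. 1291. 1282. 1285. 1087. 1086. 1277. 1285. 1282. 1288.]
 [   0. 1281. 1284. 1279. 1281. 1281. 1278. 1284. 1283. 1280.]
 [1280. 1286. 1282. 1275. 1281. 1280. 1280. 1279. 1278. 1275.]]
[562.    87.88 134.59] [561.25  83.53 148.66]
```

Emit:
apply_moves([
  [0.5,6,3,0.6,0,0],
  [0,8,2,0.3,0,0],
  [0,8,0,0,0,0],
  [0,8,0,0,0,0],
  [0,6,0,0,0,0],
  [0,3,0,0,0,0],
  [0,0,0,0,0,0],
  [0,0,0,0,0,0],
])

```text
clock: 9.45
ee_pos: [565.4, 86.7, 195.8]
eef_rot: [0.498, -0.499, 0.504, -0.499]
contact_force: [-0.1, 0.3, -0.9]
grip_width: 27.3
```

```bash
cat >>h.py <<'E'
def seam():
    o,R=state();g=np.array([566.8,89.3,55.3]);r=np.array([493,220.1,55.3]);x=(r-g)/np.linalg.norm(r-g);y=np.cross([0,0,1],x)
    t=o["ee_pos"]+109*R[:,1];d=t-g;print("tip",t,"seam frame",d@x,d@y,d[2]);print("seam dir in tool",R.T@x)
E
python3 - <<'E'
from h import *
np.set_printoptions(precision=3,suppress=True)
to([566.8,89.3,173],[1,0,0]);seam()
E
```

```text
pos [565.424  86.715 195.78 ] t 9.45 grip 27.332618039352965 F [-0.136  0.269 -0.896] q [0.046 0.44  1.498 0.003 1.209 0.051]
R
 [[-0.006 -0.006  1.   ]
 [-1.     0.003 -0.006]
 [-0.003 -1.    -0.006]]
world d [  1.376   2.585 -22.78 ] tool d [-2.533 22.778  1.493]
turn deg [ 0.331 -0.341 -0.15 ] shift after turn [-2.585 22.78   1.376]
tip [564.795  87.003  86.782] seam frame -1.0153854585328312 2.8746456304306087 31.482238755042346
seam dir in tool [-0.868  0.005 -0.497]
```

Emit:
apply_moves([
  [-2,5,1.5,0.3,-0.3,-0.1],
  [0,6,0,0,0,0],
  [0,5,0,0,0,0],
  [0,3,0,0,0,0],
  [0,2,0,0,0,0],
  [0,0,0,0,0,0],
  [0,0,0,0,0,0],
  [0,0,0,0,0,0],
])

```text
clock: 10.12
ee_pos: [567.4, 89.2, 173.0]
eef_rot: [0.5, -0.5, 0.5, -0.5]
contact_force: [0.4, 0.9, -0.3]
grip_width: 27.5
```

```bash
python3 - <<'E'
from h import *
np.set_printoptions(precision=3,suppress=True)
to([566.8,89.3,173],[1,0,0]);seam()
s=arm.snapshot("side");cv2.imwrite("pics/s5c.png",cv2.resize(s["color"][70:220,240:400],None,fx=4,fy=4,interpolation=cv2.INTER_CUBIC))
E
```

```text
pos [567.394  89.247 173.011] t 10.1167 grip 27.470381578047583 F [ 0.36   0.898 -0.28 ] q [0.052 0.466 1.525 0.001 1.151 0.051]
R
 [[ 0.     0.001  1.   ]
 [-1.     0.001  0.   ]
 [-0.001 -1.     0.001]]
world d [-0.594  0.053 -0.011] tool d [-0.053  0.01  -0.594]
turn deg [-0.045  0.022 -0.041] shift after turn [-0.053  0.011 -0.594]
tip [567.48   89.326  64.011] seam frame -0.31166643668000565 -0.6052014517751025 8.710633544543043
seam dir in tool [-0.871  0.    -0.491]
```

View pics/s5c.png

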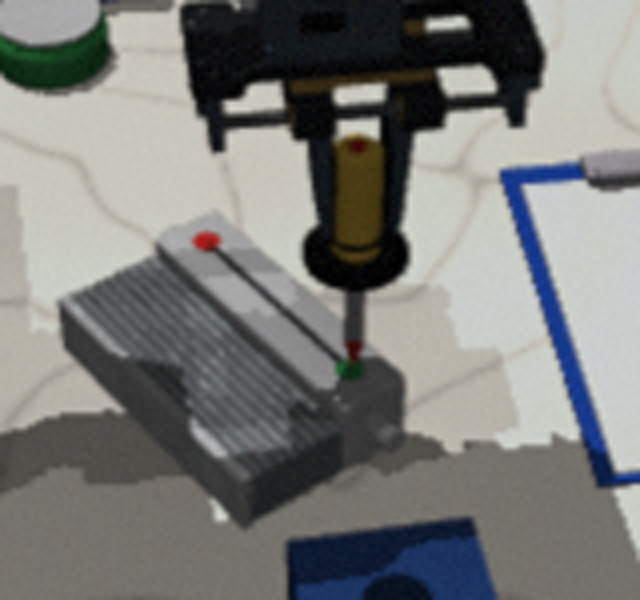

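The tip is at crop (352,361), just above the green dot at (349,369). I start along the seam at about 35 mm/s.

Emit:
apply_moves([
  [-2,0,-1.2,0,0,0],
  [-2.6,0,-1.5,0,0,0],
  [-2.6,0,-1.5,0,0,0],
  [-2.6,0,-1.5,0,0,0],
  [-2.6,0,-1.5,0,0,0],
  [-2.6,0,-1.5,0,0,0],
  [-2.6,0,-1.5,0,0,0],
  [-2.6,0,-1.5,0,0,0],
  [-2.6,0,-1.5,0,0,0],
  [-2.6,0,-1.5,0,0,0],
  [-2.6,0,-1.5,0,0,0],
  [-2,0,-1.2,0,0,0],
  [0,0,0,0,0,0],
  [0,0,0,0,0,0],
  [0,0,0,0,0,0],
])

```text
clock: 11.42
ee_pos: [548.2, 123.0, 173.9]
eef_rot: [0.501, -0.499, 0.499, -0.5]
contact_force: [0.2, 0.7, -1.7]
grip_width: 27.5
```

```bash
python3 - <<'E'
from h import *
np.set_printoptions(precision=3,suppress=True)
to([493,220.1,173],[1,0,0]);seam()
E
```

```text
pos [548.196 123.05  173.895] t 11.4167 grip 27.52364903475661 F [ 0.24   0.702 -1.732] q [0.114 0.447 1.556 0.001 1.136 0.113]
R
 [[ 0.001  0.002  1.   ]
 [-1.     0.001  0.001]
 [-0.001 -1.     0.002]]
world d [-55.196  97.05   -0.895] tool d [-97.101   0.863 -55.108]
turn deg [-0.128  0.053 -0.053] shift after turn [-97.05    0.895 -55.196]
tip [548.44  123.151  64.896] seam frame 38.504729428530936 -0.6437811160691703 9.595688561373564
seam dir in tool [-0.871 -0.    -0.491]
```

Quarter mark reached (x=38.5, height 9.6). Next is the middle mark.

Emit:
apply_moves([
  [-2,0.5,-1.2,0,0,0],
  [-2.6,0.5,-1.5,0,0,0],
  [-2.6,0,-1.5,0,0,0],
  [-2.6,0,-1.5,0,0,0],
  [-2.6,0,-1.5,0,0,0],
  [-2.6,0,-1.5,0,0,0],
  [-2.6,0,-1.5,0,0,0],
  [-2.6,0,-1.5,0,0,0],
  [-2.6,0,-1.5,0,0,0],
  [-2.6,0,-1.5,0,0,0],
  [-2.6,0,-1.5,0,0,0],
  [-2,0,-1.2,0,0,0],
  [0,0,0,0,0,0],
  [0,0,0,0,0,0],
  [0,0,0,0,0,0],
])

```text
clock: 12.67
ee_pos: [528.8, 156.4, 172.8]
eef_rot: [0.501, -0.499, 0.499, -0.5]
contact_force: [0.1, -0.7, -1.1]
grip_width: 27.5
```

```bash
python3 - <<'E'
from h import *
np.set_printoptions(precision=3,suppress=True)
to([493,220.1,173],[1,0,0]);seam()
s=arm.snapshot("side");cv2.imwrite("pics/s6c.png",cv2.resize(s["color"][70:220,240:400],None,fx=4,fy=4,interpolation=cv2.INTER_CUBIC))
E
```

```text
pos [528.835 156.364 172.769] t 12.6667 grip 27.514758295266432 F [ 0.096 -0.728 -1.072] q [0.179 0.435 1.582 0.001 1.122 0.178]
R
 [[ 0.001  0.002  1.   ]
 [-1.     0.001  0.001]
 [-0.001 -1.     0.002]]
world d [-35.835  63.736   0.231] tool d [-63.771  -0.254 -35.772]
turn deg [-0.13   0.055 -0.052] shift after turn [-63.736  -0.231 -35.835]
tip [529.082 156.463  63.769] seam frame 77.02891586912028 -0.15341247638268468 8.469352585822264
seam dir in tool [-0.871 -0.    -0.491]
```

View pics/s6c.png

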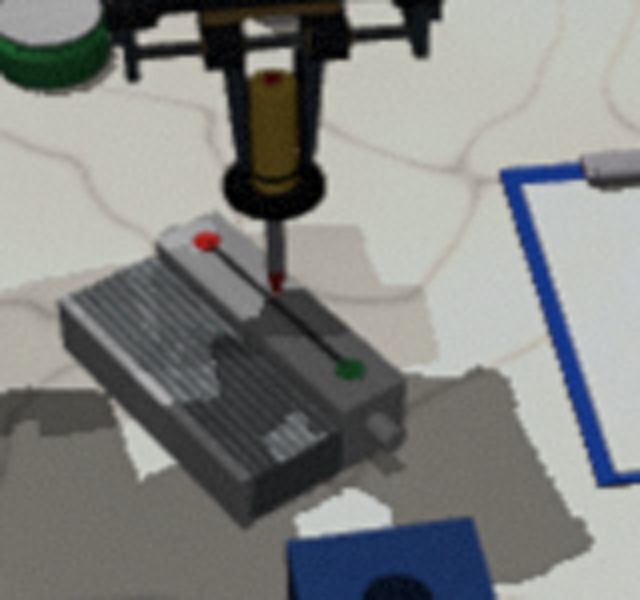

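The tip is at crop (277,291), over the bead at mid-seam. On to three quarters.

Emit:
apply_moves([
  [-2,0,-1.2,0,0,0],
  [-2.6,0,-1.5,0,0,0],
  [-2.6,0,-1.5,0,0,0],
  [-2.6,0,-1.5,0,0,0],
  [-2.6,0,-1.5,0,0,0],
  [-2.6,0,-1.5,0,0,0],
  [-2.6,0,-1.5,0,0,0],
  [-2.6,0,-1.5,0,0,0],
  [-2.6,0,-1.5,0,0,0],
  [-2.6,0,-1.5,0,0,0],
  [-2,0,-1.2,0,0,0],
  [-1,0,-0.6,0,0,0],
  [0,0,0,0,0,0],
  [0,0,0,0,0,0],
  [0,0,0,0,0,0],
])

```text
clock: 13.97
ee_pos: [510.5, 187.8, 172.8]
eef_rot: [0.501, -0.499, 0.499, -0.5]
contact_force: [-0.1, 0.6, -2.1]
grip_width: 27.7
```

```bash
python3 - <<'E'
from h import *
np.set_printoptions(precision=3,suppress=True)
to([493,220.1,173],[1,0,0]);seam()
E
```

```text
pos [510.538 187.83  172.791] t 13.9667 grip 27.747352419557398 F [-0.089  0.602 -2.078] q [0.243 0.425 1.6   0.    1.113 0.241]
R
 [[ 0.001  0.002  1.   ]
 [-1.     0.001  0.001]
 [-0.001 -1.     0.002]]
world d [-17.538  32.27    0.209] tool d [-32.286  -0.22  -17.509]
turn deg [-0.136  0.05  -0.054] shift after turn [-32.27   -0.209 -17.538]
tip [510.797 187.933  63.791] seam frame 113.42281927457533 0.30691598767038486 8.49112494014642
seam dir in tool [-0.871 -0.    -0.491]
```

Emit:
apply_moves([
  [-2,0,-1.2,0,0,0],
  [-2.6,0,-1.4,0,0,0],
  [-2.6,0,-1.4,0,0,0],
  [-2.6,0,-1.4,0,0,0],
  [-2.6,0,-1.4,0,0,0],
  [-2.6,0,-1.4,0,0,0],
  [-2.6,0,-1.4,0,0,0],
  [-2.6,0,-1.4,0,0,0],
  [-2.6,0,-1.4,0,0,0],
  [-2.6,0,-1.4,0,0,0],
  [-2.6,0,-1.4,0,0,0],
  [-1.5,0,-0.8,0,0,0],
  [0,0,0,0,0,0],
  [0,0,0,0,0,0],
  [0,0,0,0,0,0],
])

```text
clock: 15.22
ee_pos: [492.8, 220.6, 172.8]
eef_rot: [0.501, -0.499, 0.499, -0.5]
contact_force: [0.0, -0.5, -1.3]
grip_width: 27.2
```

```bash
python3 - <<'E'
from h import *
np.set_printoptions(precision=3,suppress=True)
to([563.3,-120.2,245],[1,0,0]);seam()
s=arm.snapshot("side");cv2.imwrite("pics/s7c.png",cv2.resize(s["color"][70:220,240:400],None,fx=4,fy=4,interpolation=cv2.INTER_CUBIC))
E
```

```text
pos [492.758 220.615 172.771] t 15.2167 grip 27.243953131746164 F [ 0.044 -0.49  -1.253] q [0.31  0.42  1.61  0.    1.109 0.309]
R
 [[ 0.001  0.002  1.   ]
 [-1.     0.001  0.001]
 [-0.001 -1.     0.002]]
world d [  70.542 -340.815   72.229] tool d [340.808 -72.387  70.413]
turn deg [-0.14   0.051 -0.056] shift after turn [340.815 -72.229  70.542]
tip [493.024 220.721  63.772] seam frame 150.71275866310737 -0.32606507072328456 8.471601836147926
seam dir in tool [-0.871 -0.    -0.491]
```

View pics/s7c.png

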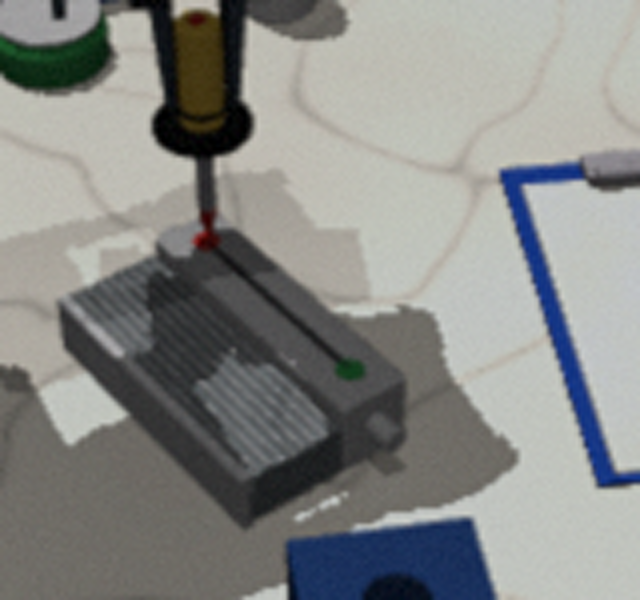

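The tip is over the red dot, at crop (207,237). I lift straight up and carry the wand back.

Emit:
apply_moves([
  [0,-4,0,0,0,0],
  [0,-8,0,0,0,0],
  [0,-10,0,0,0,0],
  [0,-12,0,0,0,0],
  [0,-12,0,0,0,0],
  [0,-12,0,0,0,0],
  [0,-8,0,0,0,0],
  [0,-4,0,0,0,0],
  [0,0,0,0,0,0],
  [0,0,0,0,0,0],
])

```text
clock: 16.1
ee_pos: [493.1, 219.6, 250.3]
eef_rot: [0.501, -0.499, 0.499, -0.501]
contact_force: [0.7, -0.0, -1.4]
grip_width: 27.3
```

Emit:
apply_moves([
  [10,0,2,0,0,0],
  [18,0,4,0,0,0],
  [20,0,4,0,0,0],
  [20,0,4,0,0,0],
  [20,0,4,0,0,0],
  [20,0,4,0,0,0],
  [20,0,4,0,0,0],
  [20,0,4,0,0,0],
  [20,0,4,0,0,0],
  [20,0,4,0,0,0],
  [20,0,4,0,0,0],
  [20,0,4,0,0,0],
  [20,0,4,0,0,0],
  [15,0,3,0,0,0],
  [8,0,2,0,0,0],
  [0,0,0,0,0,0],
  [0,0,0,0,0,0],
  [0,0,0,0,0,0],
])

```text
clock: 17.6
ee_pos: [543.4, -72.8, 238.5]
eef_rot: [0.496, -0.503, 0.504, -0.496]
contact_force: [0.1, -0.0, -0.8]
grip_width: 27.6
```

```bash
python3 - <<'E'
from h import *
np.set_printoptions(precision=3,suppress=True)
to([563.3,-120.2,245],[1,0,0])
E
```

```text
pos [543.43  -72.768 238.523] t 17.6 grip 27.583558602157947 F [ 0.142 -0.012 -0.793] q [-0.24   0.369  1.49  -0.003  1.298 -0.239]
R
 [[-0.    -0.015  1.   ]
 [-1.     0.001 -0.   ]
 [-0.001 -1.    -0.015]]
world d [ 19.87  -47.432   6.477] tool d [47.421 -6.805 19.785]
turn deg [ 0.855 -0.017 -0.038] shift after turn [47.432 -6.477 19.87 ]
```

Emit:
apply_moves([
  [8,-2,4,0.4,0,0],
  [10,-3,4,0.3,0,0],
  [10,-2,4,0,0,0],
  [8,0,3,0,0,0],
  [5,0,2,0,0,0],
  [3,0,1,0,0,0],
  [0,0,0,0,0,0],
  [0,0,0,0,0,0],
  [0,0,0,0,0,0],
])

```text
clock: 18.35
ee_pos: [563.5, -119.5, 246.2]
eef_rot: [-0.501, 0.501, -0.5, 0.499]
contact_force: [-0.3, -0.5, -1.5]
grip_width: 27.3
```

```bash
python3 - <<'E'
from h import *
np.set_printoptions(precision=3,suppress=True)
to([563.3,-120.2,245],[1,0,0])
E
```

```text
pos [ 563.479 -119.527  246.224] t 18.35 grip 27.331738026215987 F [-0.314 -0.464 -1.464] q [-0.313  0.395  1.424  0.     1.324 -0.315]
R
 [[ 0.002 -0.001  1.   ]
 [-1.     0.001  0.002]
 [-0.001 -1.    -0.001]]
world d [-0.179 -0.673 -1.224] tool d [ 0.673  1.224 -0.179]
turn deg [ 0.067  0.14  -0.043] shift after turn [ 0.673  1.224 -0.179]
```

Emit:
apply_moves([
  [0.6,6,0,0,0,0],
  [0,8,0,0,0,0],
  [0,8,0,0,0,0],
  [0,8,0,0,0,0],
  [0,5,0,0,0,0],
  [0,2,0,0,0,0],
  [0,0,0,0,0,0],
  [0,0,0,0,0,0],
])

```text
clock: 19.02
ee_pos: [562.1, -118.5, 203.7]
eef_rot: [-0.5, 0.501, -0.501, 0.498]
contact_force: [-0.8, -0.2, -1.0]
grip_width: 27.6
```

```bash
python3 - <<'E'
from h import *
np.set_printoptions(precision=3,suppress=True)
to([563.3,-120.2,125],[1,0,0])
s=arm.snapshot("side");cv2.imwrite("pics/s8c.png",cv2.resize(s["color"][150:300,270:430],None,fx=4,fy=4,interpolation=cv2.INTER_CUBIC))
E
```

```text
pos [ 562.108 -118.532  203.731] t 19.0167 grip 27.61761439129371 F [-0.754 -0.165 -1.029] q [-0.312  0.435  1.483  0.001  1.229 -0.316]
R
 [[ 0.004 -0.004  1.   ]
 [-1.     0.002  0.004]
 [-0.002 -1.    -0.004]]
world d [  1.192  -1.668 -78.731] tool d [ 1.824 78.722  1.503]
turn deg [ 0.231  0.219 -0.109] shift after turn [ 1.668 78.731  1.192]
```

View pics/s8c.png

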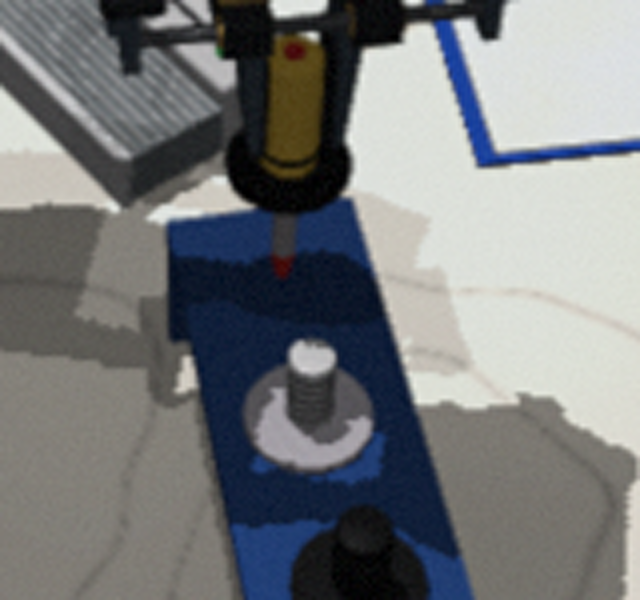

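The tip is at crop (283,270), above its shaded hole. The numbers put it within 2 mm, so I correct that and lower it.

Emit:
apply_moves([
  [1.5,2,1.2,0.2,0.2,0],
  [0,6,0,0,0,0],
  [0,8,0,0,0,0],
  [0,8,0,0,0,0],
  [0,6,0,0,0,0],
  [0,3,0,0,0,0],
  [0,0,0,0,0,0],
  [0,0,0,0,0,0],
])

```text
clock: 19.73
ee_pos: [563.7, -120.4, 167.5]
eef_rot: [0.501, -0.499, 0.5, -0.5]
contact_force: [0.1, 0.8, -0.7]
grip_width: 27.3
```

```bash
python3 - <<'E'
from h import *
np.set_printoptions(precision=3,suppress=True)
to([563.3,-120.2,125],[1,0,0])
E
```

```text
pos [ 563.739 -120.366  167.51 ] t 19.7333 grip 27.336957500562686 F [ 0.101  0.825 -0.731] q [-0.315  0.475  1.525  0.002  1.141 -0.316]
R
 [[-0.     0.001  1.   ]
 [-1.     0.002 -0.   ]
 [-0.002 -1.     0.001]]
world d [ -0.439   0.166 -42.51 ] tool d [-0.099 42.51  -0.471]
turn deg [-0.043 -0.015 -0.091] shift after turn [-0.166 42.51  -0.439]
```

No contact force. I continue down to the disc's seat.

Emit:
apply_moves([
  [0,4,0,0,0,0],
  [0,7,0,0,0,0],
  [0,7,0,0,0,0],
  [0,7,0,0,0,0],
  [0,5,0,0,0,0],
  [0,3,0,0,0,0],
  [0,2,0,0,0,0],
  [0,0,0,0,0,0],
  [0,0,0,0,0,0],
])

```text
clock: 20.48
ee_pos: [563.9, -120.3, 128.7]
eef_rot: [0.501, -0.499, 0.5, -0.5]
contact_force: [-0.3, -0.2, -1.3]
grip_width: 27.4
```

```bash
python3 - <<'E'
from h import *
np.set_printoptions(precision=3,suppress=True)
to([563.3,-120.2,125],[1,0,0])
E
```

```text
pos [ 563.897 -120.274  128.667] t 20.4833 grip 27.419943876367615 F [-0.343 -0.172 -1.259] q [-0.315  0.522  1.566  0.002  1.053 -0.316]
R
 [[-0.     0.001  1.   ]
 [-1.     0.002 -0.   ]
 [-0.002 -1.     0.001]]
world d [-0.597  0.074 -3.667] tool d [-0.068  3.667 -0.6  ]
turn deg [-0.047 -0.012 -0.091] shift after turn [-0.074  3.667 -0.597]
```

Emit:
apply_moves([
  [0,2,-0.5,0,0,0],
  [0,1,0,0,0,0],
  [0,0.5,0,0,0,0],
  [0,0,0,0,0,0],
  [0,0,0,0,0,0],
])

```text
clock: 20.9
ee_pos: [563.9, -120.4, 125.6]
eef_rot: [0.501, -0.499, 0.5, -0.5]
contact_force: [0.2, 0.2, -1.3]
grip_width: 27.8
```

Emit:
apply_moves([
  [0,0,0,0,0,0],
  [0,0,0,0,0,0],
  [0,0,0,0,0,0],
  [0,0,0,0,0,0],
  [0,0,0,0,0,0],
  [0,0,0,0,0,0],
  [0,0,0,0,0,0],
  [0,0,0,0,0,0],
  [0,0,0,0,0,0],
  [0,0,0,0,0,0],
], jaw=91)

```text
clock: 21.73
ee_pos: [564.3, -120.6, 126.3]
eef_rot: [0.501, -0.499, 0.499, -0.501]
contact_force: [0.3, 0.2, 0.2]
grip_width: 89.7
```

```bash
python3 - <<'E'
from h import *
np.set_printoptions(precision=3,suppress=True)
to([563.3,-120.2,260],[1,0,0])
s=arm.snapshot("side");cv2.imwrite("pics/s9c.png",cv2.resize(s["color"][150:300,270:430],None,fx=4,fy=4,interpolation=cv2.INTER_CUBIC))
E
```

```text
pos [ 564.343 -120.598  126.294] t 21.7333 grip 89.6693302487052 F [0.262 0.235 0.205] q [-0.315  0.524  1.57   0.002  1.044 -0.316]
R
 [[-0.     0.004  1.   ]
 [-1.     0.001 -0.   ]
 [-0.001 -1.     0.004]]
world d [ -1.043   0.398 133.706] tool d [  -0.49  -133.708   -0.57 ]
turn deg [-0.203 -0.01  -0.039] shift after turn [  -0.398 -133.706   -1.043]
```

View pics/s9c.png

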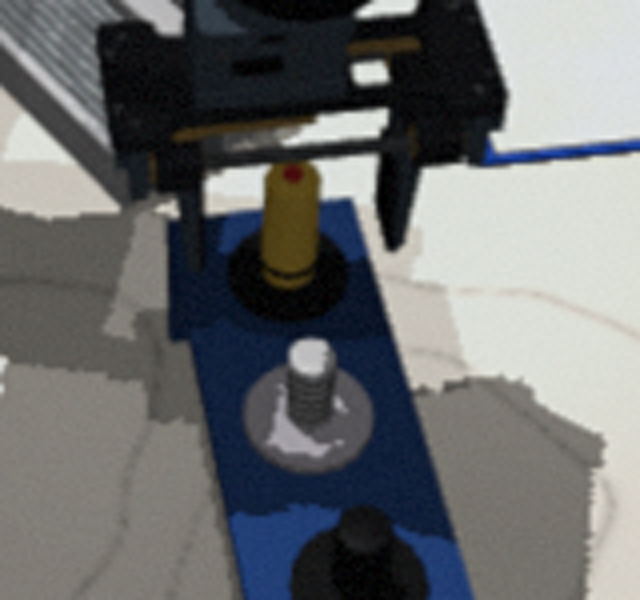

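The wand is seated upright and released, with its handle top at crop (293,173). I retreat straight up, then away.

Emit:
apply_moves([
  [0,-5,0,0,0,0],
  [0,-10,0,0,0,0],
  [0,-12,0,0,0,0],
  [0,-15,0,0,0,0],
  [0,-15,0,0,0,0],
  [0,-15,0,0,0,0],
  [0,-15,0,0,0,0],
  [0,-15,0,0,0,0],
  [0,-15,0,0,0,0],
  [0,-10,0,0,0,0],
  [0,-5,0,0,0,0],
  [0,0,0,0,0,0],
  [0,0,0,0,0,0],
])

```text
clock: 22.87
ee_pos: [563.4, -120.5, 274.3]
eef_rot: [-0.502, 0.498, -0.498, 0.502]
contact_force: [0.1, 0.4, -0.3]
grip_width: 90.8
```

Emit:
apply_moves([
  [-10,0,0,0,0,0],
  [-20,0,0,0,0,0],
  [-25,0,0,0,0,0],
  [-25,0,0,0,0,0],
  [-25,0,0,0,0,0],
  [-25,0,0,0,0,0],
  [-25,0,0,0,0,0],
  [-20,0,0,0,0,0],
  [-10,0,0,0,0,0],
  [-5,0,0,0,0,0],
  [0,0,0,0,0,0],
  [0,0,0,0,0,0],
  [0,0,0,0,0,0],
  [0,0,0,0,0,0],
])

```text
clock: 24.03
ee_pos: [558.1, 81.1, 265.9]
eef_rot: [0.498, -0.501, 0.502, -0.499]
contact_force: [-0.4, 0.6, 0.2]
grip_width: 91.0
```

```bash
python3 - <<'E'
from h import *
import pickle
np.set_printoptions(precision=2,suppress=True)
o=arm.observe();print(o["ee_pos"],o["dq"],o["contact_force"])
for n,(a,b,c,d) in dict(top=(150,250,290,470),side=(170,360,290,410)).items():
    s=arm.snapshot(n);cv2.imwrite(f"pics/{n}10.png",cv2.resize(s["color"][a:b,c:d],None,fx=3,fy=3,interpolation=cv2.INTER_CUBIC))
    s0=pickle.load(open(n+".pkl","rb"));hs=[]
    for q in(s0,s):
        hsv=cv2.cvtColor(q["color"],cv2.COLOR_BGR2HSV);h=hsv[...,0];m=(h>15)&(h<38)&(hsv[...,1]>110)&(hsv[...,2]>60)
        k=np.zeros_like(m);r=(185,212,335,360) if n=="top" else (185,225,328,352);k[r[0]:r[1],r[2]:r[3]]=m[r[0]:r[1],r[2]:r[3]]
        v,u=np.nonzero(k);print(n,u.mean(),v.mean(),len(u))
E
```

```text
[558.07  81.12 265.91] [-0.02  0.    0.   -0.   -0.   -0.01] [-0.37  0.57  0.2 ]
top 346.08125 198.21875 160
top 345.98809523809524 196.83928571428572 168
side 340.2295597484277 203.85220125786162 318
side 341.9573170731707 203.609756097561 328
```

View pics/top10.png

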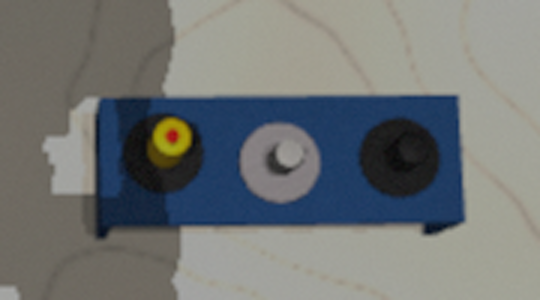

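View pics/side10.png

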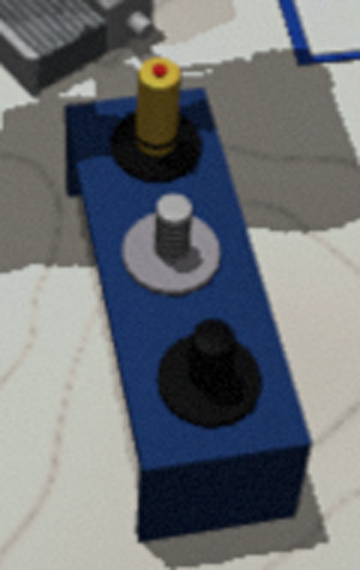

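The wand's handle top is at top crop (172,135) and side crop (160,71), about 1.5 px or 4 mm from where it started. It is upright, and the brush and gauge have not moved. I hand in.

```bash
python3 -c "
from rig import arm
print(arm.close_job())"
```

```text
the job is handed in; nothing more can be done
None
```

I took the wand out of the rack and guided its tip from the green dot to the red dot. I then hung it back in its own hole, let go, moved the arm clear and handed the job in at about 24 s. The hand-in gives no verdict, so the figures below are my own checks.

- **Seam pass:** at the five stops the tip was 8.5–9.6 mm above the seam and within 0.7 mm of its line. I commanded about 35 mm/s, and no contact force showed above sensor noise. These figures come from the arm's pose plus the given wand length. Side views at the green dot, mid-seam and red dot showed the tip over the bead, and one image check of the tip agreed to about 3 mm.
- **Wand at the end:** the last pictures show it upright and seated, about 3–4 mm from where it started (22 mm allowed).
- **Brush and gauge:** both look unmoved in the side and top views.
- **Robot at the end:** it was about 200 mm from the rack, well above the table and touching nothing.
- **Disagreements:** the side and top cameras differed by 1–2 mm on the dots and up to about 5 mm on the rack tools. Early arm moves overshot by up to about 12 mm in free air. I corrected those before grasping and before lowering the wand into its hole.

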